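Set a swing-washer clamp a quarter turn off tight

ROBOT

A 6-joint arm with a two-finger parallel gripper is mounted at the origin on the work surface. World frame = base frame: x ahead of the robot, y to its left, z up, the work surface at z = 0. Lengths are in m, angles in rad, forces in N, time in s.
With the tool pointing down it reaches from about 0.275 to 0.85 m from the base axis. Payload 19 kg.
Tool frame: the origin (TCP) lies midway between the tips of the shut fingers; the grasp point (between the pads) lies r.grasp_offset behind it (r.grasp_offset is the distance from the TCP to the grasp point, in m); z points along the fingers, y is the direction in which the jaws open and shut (so a half turn about z gives the same grasp; the last joint's range is limited). The gripper opens to 85 mm and grips with 20 to 120 N. Pads are 22 mm wide; open, the fingers measure 114 mm over their backs; the gripper's body (76 mm by 85 mm) begins 54 mm behind the grasp point. The pads swing forward as they close: fully open they stand 13 mm farther back than shut.
Start: joints at [1.075, 0.15, 1.437, -0, 1.554, -0.134], TCP at [0.204, 0.538, 0.231] pointing down, gripper open.
Joint ranges: [-2.8, 2.8], [-0.68, 2.1], [0.12, 2.68], [-1.39, 4.53], [0.16, 2.79], [-2.81, 2.81]. Speed limits (rad/s): [1.89, 1.89, 2.22, 3.01, 3.01, 3.01].

INTERFACE

Orientations are given as [roll, pitch, yaw] about the fixed x, y, z axes, in that order (R = Rz(yaw) Ry(pitch) Rx(roll)).
In Python, from station import r gives the robot as it stands.
- The arm moves only by the tool arm_command, never from a script. Its argument "motion" is a list of rows, each a list of 4 numbers: the shift along the tool's x, y, z in units of 60 mm (1.0 is 60 mm), then the turn about the tool's z in units of 8 degrees (1.0 is 8 degrees). In form: [[tx, ty, tz, turn], ...]. A call has 1 to 8 rows; each row shifts and turns the pose as measured when the row begins, along the tool's axes as they then stand; what a row does not reach is not made up. A row lasts 1/8 s, in which the tool goes at most 62.5 mm and 10.7 degrees, less where a joint would pass 70% of its speed; a pose out of reach is approached as far as the arm can. A call is refused whole if a number of a shift passes 1 or a number of a turn 1, either way. A call with a gripper value outside its range is refused whole. "grip" is the opening, from -1 (shut) to 1 (fully open), so that 0 is half open, set as the call begins (left out, the last holds). The fingers move at their own pace and stop on an object; "force" is the grip in N (left out, the last holds). Time passes only in rows, so rows that do not move let the fingers close. It gives the time, the measured TCP pose, the force and the opening at its end, in the units of the state.
- r.observe(): the state, without advancing time (a new reading comes with each control period).
- r.camera(name): name is "scene" or "top" or "wrist"; returns (picture, depth): 420x560x3 uint8, red, green, blue; 420x560 float32, m along the optical axis (not along the pixel's ray), 0 where there is no reading.
- r.camera_info(name): a dict with "fx", "fy", "cx", "cy" (pixels), "cam_to_world" (4x4, takes a point from camera to world coordinates). Camera axes: x right, y down, z forward; pixel columns grow to the right and rows downward; lengths in m; the calibration is good to about 2 mm. A picture is of the moment at which its call begins: read the wrist's pose just before it. camera_info takes no time and is no camera call; for the wrist camera it gives the pose at the moment of the call.
- r.close_job(): hands the job in, once; it reports no verdict.
Trained networks look in the newest picture that a camera, given by its name, has taken for a name from the list of things; names that differ only in an ending like _2 or _b are one class to them, and where a whole thing is asked for, a point or a joint stands for the part that bears it (a point fixed in the world has none). Each returns a list of dicts, best first, with "p" (0 to 1); they miss things now and then, are a little off and sometimes report something else, mostly with a low value. They report only what shows in the picture. A call takes as long as a camera call.
- r.trace(camera, target): "pixels" (420x560 bool, what is visible of it) and "at" ([column, row] in pixels, amid what is visible of it).
The state is a dict: "time_s": time; "qpos": joint angles; "qd": joint speeds; "effort": joint torques, N m; "position": TCP position; "tcp_rot": TCP orientation; "wrist_force": force on the tool from outside, world axes, zero at the start; "wrist_torque": the same for the moment, N m; "finger_gap": finger opening in m.
Only numpy, scipy, OpenCV 4.12 (cv2) and the standard library are available. Lean on these libraries where they do the work, as an engineer would, in place of code of your own. Each camera call takes 0.05 s, during which the arm holds its last target.

TASK

On the clamping fixture, swing the slotted washer fully home around the stud, under the knurled nut. Then screw the nut down clockwise until it bottoms out on the washer, back it off a quarter turn so that the white part can still be shifted, and finish with the gripper still holding the nut there, without letting go. Leave everything else on the bench where it is.

Things in the scene. Friction and masses are not known exactly. Their poses are not given: they have to be found in the camera images.
- fixture: The clamping fixture, fixed to the bench: an aluminium plate (160 x 150 x 20 mm) carrying a white plastic block (90 x 70 mm, its top 62 mm above the bench) with an upright 16 mm steel stud through its middle. Origin on the bench on the stud's axis, z up. The washer's pivot is on its -y side. The stud ends 120 mm above the bench.
- swing_washer (a joint): Angle (rad) of the flat steel swing washer about its upright pivot: 0 = fully home against its stop, the U slot around the stud; it grows as the washer swings out, turning clockwise seen from above, up to 1.65. It stays where it is left (friction about 0.05 N m, i.e. about 1 N at the handle). It is 8 mm thick, its top 70 mm above the bench; the pivot screw's head stands 4 mm above that.
- washer_pivot (a point): On the washer's pivot axis, at the washer's top face, 70 mm above the bench and 65 mm from the stud's axis towards the fixture's -y.
- handle_grip (a point): Where to grip the upright black handle (14 mm thick, 40 mm tall) on the tail of the washer, 60 mm from the pivot on the side opposite the slot: a point on the handle's axis 26 mm above the tail's top and 14 mm below the handle's top. With the washer home the handle is 125 mm from the stud, towards the fixture's -y. The washer can turn about the handle's axis within a gripper's hold.
- nut (a joint): Turn (rad) of the knurled steel nut on the stud: 0 = bottomed out on the washer (a hard stop); it grows as the nut is unscrewed, anticlockwise seen from above, up to 4.5 (a stop). It starts on the thread, 2.2 to 3.4 above the stop. The thread lifts it 1.59 mm per rad (10 mm a turn). It turns against a small friction of 0.06 N m and stays where it is left.
- nut_grip (a point): On the axis of the knurled nut (36 mm diameter, 40 mm tall), 28 mm above its underside and 12 mm below its top, where it can be gripped from above across its diameter; it rises and turns with the nut. When the nut is bottomed out this point is 98 mm above the bench. A short black groove on the nut's top face points along this point's +y; at 0 it points to the fixture's +y (away from the washer's pivot).
- spare_nut: A loose spare knurled nut of the same shape (36 x 40 mm) standing on the bench beside the fixture; leave alone. Origin at its underside.
- spare_block: A loose white plastic block, 90 x 70 x 42 mm, on the bench; leave alone. Origin at its underside.
- tape_roll: A roll of yellow tape lying flat, 100 mm across, 25 mm tall; leave alone. Origin at its underside.
- deburrer: A screwdriver-like hand deburring tool lying on the bench; leave alone. Origin at its underside, x along it.
- t_key: A T-handled hex key lying on the bench, 18 mm thick grip 90 mm long, shank 120 mm; leave alone. Origin at its underside at the middle of the grip.
- drill_pot: A black pot of drill bits, 60 mm across, about 120 mm tall in all; leave alone. Origin at its underside.

How it is judged:
By the outcome, as a careful person would: the job done as asked, in the order asked, and still so for the second after the job is handed in, while the arm keeps its last pose, push and grip.
It also fails if it takes over 64 s, if anything falls off the work surface, if the arm or the gripper's body presses on something with over 40 N, if the wrist force passes 120 N, or if a joint passes its speed limit or range.

## Working session

There is one attempt and no reset: what is moved stays moved. The work goes in short steps, Python scripts to look and compute and a tool call to move; the robot and the scene stay as the last step left them, time stands still between calls to the robot, and variables do not carry over. Pictures are saved under pics/ and viewed, and the job is handed in when it is done.

Besides the shell and the picture viewer there is one more tool, called after "Request:" as name(argument=value, ...), one argument or row to a line, values as JSON. arm_command: Moves the arm, as the interface text tells. Its arguments: {"type":"object","properties":{"motion":{"type":"array","items":{"type":"array","items":{"type":"number"}}},"grip":{"type":"number"},"force":{"type":"number"}},"required":["motion"]}

```bash
mkdir -p pics; ls; cat > h.py <<'E'
import numpy as np, cv2
from station import r
def snap(cam,fn):
    p,d=r.camera(cam); cv2.imwrite('pics/'+fn,p[:,:,::-1].copy()); return p,d
def w(cam,u,v,d,info=None):
    i=info or r.camera_info(cam)
    p=np.array([(u-i['cx'])/i['fx']*d,(v-i['cy'])/i['fy']*d,d,1]); return (np.array(i['cam_to_world'])@p)[:3]
def onz(cam,u,v,z,info=None):
    i=info or r.camera_info(cam); T=np.array(i['cam_to_world'])
    ray=T[:3,:3]@np.array([(u-i['cx'])/i['fx'],(v-i['cy'])/i['fy'],1]); o=T[:3,3]
    return o+ray*(z-o[2])/ray[2]
def proj(cam,P,info=None):
    i=info or r.camera_info(cam); q=np.linalg.inv(np.array(i['cam_to_world']))@np.append(P,1)
    return q[0]/q[2]*i['fx']+i['cx'],q[1]/q[2]*i['fy']+i['cy']
E
python3 - <<'E'
from h import *
print(r.observe(), r.grasp_offset)
for c in ('scene','top','wrist'):
    p,d=snap(c,c+'1.png'); i=r.camera_info(c); print(c,i)
    for t in ('fixture','nut','handle_grip','swing_washer','spare_nut'):
        for x in r.trace(c,t)[:3]:
            u,v=x['at']; dd=np.median(d[x['pixels']&(d>0)]) if x['pixels'].any() else 0
            u_,v_=int(u),int(v); print(t,round(x['p'],2),u,v,x['pixels'].sum(),w(c,u,v,d[v_,u_]).round(4))
E
```

```text
pics
{'time_s': 0.0, 'qpos': array([ 1.07498162e+00,  1.50967994e-01,  1.43801531e+00,  9.87049461e-06,
        1.55377264e+00, -1.34030848e-01]), 'qd': array([-3.16729540e-05,  2.54388558e-04, -6.06598450e-04, -6.51107866e-04,
       -5.37868150e-04,  1.40086090e-03]), 'effort': array([ 1.26817486e-03, -7.13059616e+01, -5.70864737e+01, -9.34842637e-05,
        8.99392006e-03, -1.21906869e-04]), 'position': array([0.20343719, 0.53755882, 0.23069353]), 'tcp_rot': array([-3.14044112e+00, -1.65230467e-04,  2.77980853e+00]), 'wrist_force': array([-0.4120775 , -0.82381611, -0.62420081]), 'wrist_torque': array([ 0.01871357,  0.00557073, -0.01957193]), 'finger_gap': 0.08533308127963596} 0.0187
scene {'fx': 481.8178058832972, 'fy': 481.8178058832972, 'cx': 289.3609949246927, 'cy': 206.62232256068125, 'cam_to_world': array([[-0.74107381,  0.34150364, -0.57808726,  1.29429343],
       [ 0.67108029,  0.40426532, -0.62146664,  0.84071317],
       [ 0.02146751, -0.84849562, -0.5287668 ,  0.79184224],
       [ 0.        ,  0.        ,  0.        ,  1.        ]])}
fixture 0.9 290.1 239.4 2708 [0.60
[... 896 characters left out ...]
0.0674 0.1156]
nut 0.38 410.4 275.8 537 [ 0.3766 -0.3229  0.0214]
handle_grip 0.73 279.8 198.2 580 [0.5676 0.0085 0.071 ]
swing_washer 0.71 280.8 195.5 659 [0.5752 0.006  0.0664]
spare_nut 0.6 215.1 199.0 157 [0.5704 0.1747 0.0418]
wrist {'fx': 375.26773694493386, 'fy': 375.26773694493386, 'cx': 274.63612054960157, 'cy': 208.74949223250803, 'cam_to_world': array([[ 3.54550604e-01,  8.96331551e-01,  2.66239779e-01,
         1.36642193e-01],
       [ 9.35036427e-01, -3.39610400e-01, -1.01841333e-01,
         5.63425426e-01],
       [-8.65801972e-04,  2.85051797e-01, -9.58511723e-01,
         3.74103681e-01],
       [ 0.00000000e+00,  0.00000000e+00,  0.00000000e+00,
         1.00000000e+00]])}
```

```bash
python3 - <<'E'
import cv2
a=cv2.imread('pics/scene1.png'); b=cv2.imread('pics/top1.png')
cv2.imwrite('pics/scene1z.png',cv2.resize(a[150:320,190:390],None,fx=4,fy=3.5,interpolation=cv2.INTER_CUBIC)[:600])
cv2.imwrite('pics/top1z.png',cv2.resize(b[130:280,190:350],None,fx=4,fy=4,interpolation=cv2.INTER_CUBIC))
E
```

```text
(no output)
```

View pics/top1.png

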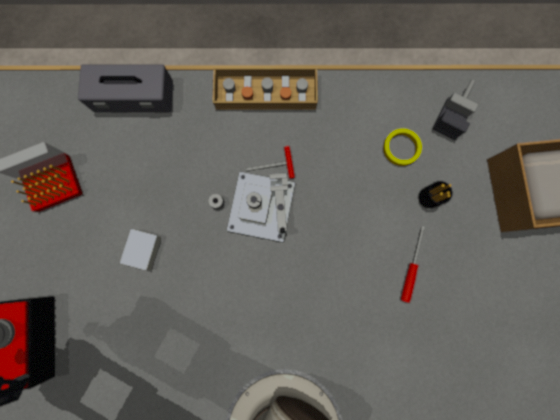

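View pics/top1z.png

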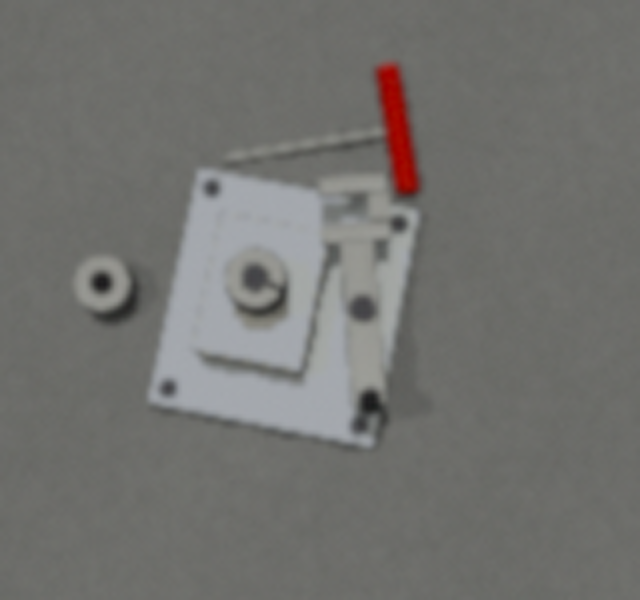

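View pics/scene1z.png

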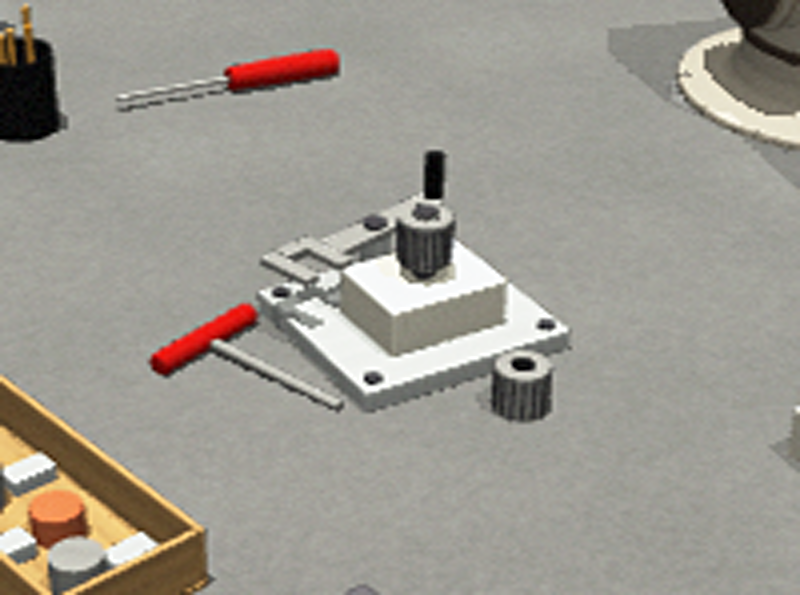

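View pics/scene1.png

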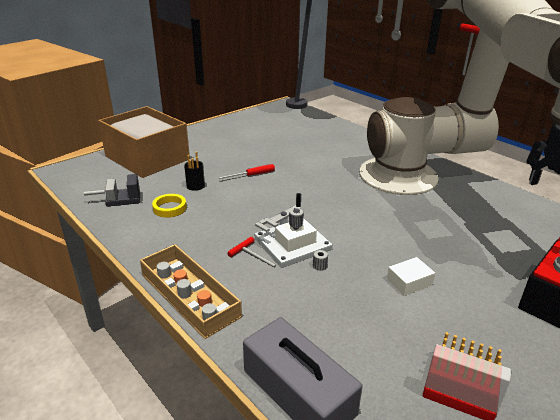

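Request:
arm_command(
  motion=[
    [-0.8, -0.56, -0.1, 0],
    [-0.8, -0.56, -0.1, 0],
    [-0.8, -0.56, -0.1, 0],
    [-0.8, -0.56, -0.1, 0],
    [-0.8, -0.56, -0.1, 0],
    [-0.8, -0.56, -0.1, 0],
    [-0.8, -0.56, -0.1, 0],
    [-0.8, -0.56, -0.1, 0],
  ],
  grip=1,
  force=40,
)

```text
time_s: 1.9
position: [0.4731, 0.1414, 0.2809]
tcp_rot: [3.141, 0.002, 2.787]
wrist_force: [-0.4, 1.2, 0.4]
finger_gap: 0.0854
```

Request:
arm_command(
  motion=[
    [-0.8, -0.56, 0, 0],
    [-0.8, -0.56, 0, 0],
    [-0.25, -0.16, 0, 0],
    [0, 0, 0, 0],
  ],
)

```text
time_s: 2.4
position: [0.5537, 0.0236, 0.2812]
tcp_rot: [3.14, 0.002, 2.782]
wrist_force: [-0.2, 0.1, 0.2]
finger_gap: 0.0854
```

```bash
python3 - <<'E'
from h import *
s=r.observe(); print(s['position'],s['tcp_rot'],s['qpos'])
i=r.camera_info('wrist'); np.save('i2.npy',i,allow_pickle=True)
p,d=snap('wrist','w2.png'); np.save('d2.npy',d)
for t in ('nut','handle_grip','washer_pivot'):
    for x in r.trace('wrist',t)[:3]:
        u,v=x['at']; print(t,round(x['p'],2),u,v,x['pixels'].sum(),w('wrist',u,v,d[int(v),int(u)],i).round(4))
E
```

```text
[0.55366675 0.02362443 0.28115315] [3.14020735e+00 2.34816211e-03 2.78186767e+00] [-9.68172764e-02  9.32872208e-02  1.40170903e+00  7.29389528e-04
  1.64396888e+00 -1.30783597e+00]
nut 0.96 324.9 159.9 1418 [0.548  0.0703 0.1164]
handle_grip 0.98 264.9 186.1 4004 [0.561  0.0112 0.0703]
washer_pivot 0.92 301.4 149.6 21908 [0.5414 0.056  0.0625]
washer_pivot 0.4 262.3 185.4 4146 [0.5594 0.0091 0.0706]
```

View pics/w2.png

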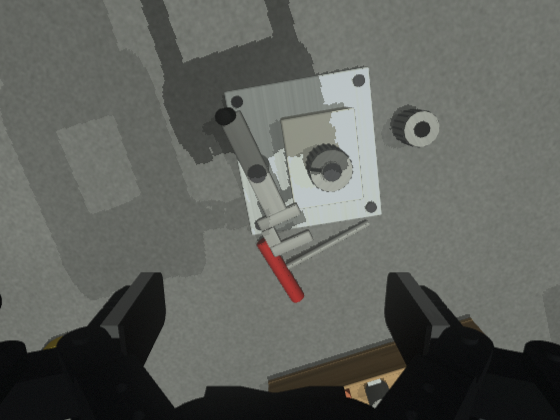

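```bash
python3 - <<'E'
from h import *
i=np.load('i2.npy',allow_pickle=True).item(); d=np.load('d2.npy')
im=cv2.imread('pics/w2.png'); cv2.imwrite('pics/w2z.png',cv2.resize(im[60:240,200:400],None,fx=4,fy=3.3333*1,interpolation=cv2.INTER_CUBIC))
S=onz('wrist',331,172,.120,i);P=onz('wrist',257,173,.074,i);H=onz('wrist',226,116,.110,i)
print('depthchk',[w('wrist',u,v,d[v,u],i).round(4) for u,v in((331,172),(257,173),(226,116),(345,160))])
print(S,P,H,np.hypot(*(S-P)[:2]),np.hypot(*(H-P)[:2]))
f=np.degrees(np.arctan2(*(S-P)[1::-1])); h=np.degrees(np.arctan2(*(H-P)[1::-1])); print('fix +y dir',f,'handle dir',h)
for q in((237,102),(359,80),(371,207)): print(onz('wrist',*q,.021,i))
E
```

```text
depthchk [array([0.5586, 0.0716, 0.1197]), array([0.5455, 0.0093, 0.0751]), array([0.4869, 0.0067, 0.109 ]), array([0.5544, 0.086 , 0.1143])]
[0.55853698 0.07155966 0.12      ] [0.54568289 0.0091379  0.074     ] [0.48691009 0.00684857 0.11      ] 0.06373149916490359 0.05881737911823234
fix +y dir 78.36412151556036 handle dir -177.76933701452387
[0.4781144  0.01093828 0.021     ]
[0.50192163 0.13511376 0.021     ]
[0.63564323 0.10837368 0.021     ]
```

View pics/w2z.png

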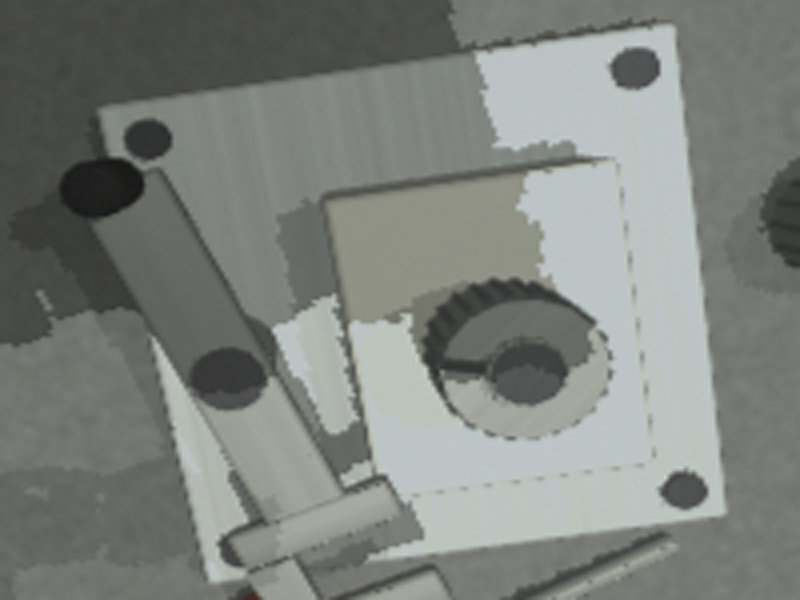

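Request:
arm_command(
  motion=[
    [0.48, -0.33, 0, 0],
    [0.47, -0.33, 0, 0],
    [0, 0, 0.4, -1],
    [0, 0, 0.4, -1],
    [0, 0, 0.4, -1],
    [0, 0, 0.4, -1],
    [0, 0, 0.4, -0.45],
    [0, 0, 0, 0],
  ],
  grip=0.3,
  force=25,
)

```text
time_s: 3.6
position: [0.4809, 0.0168, 0.1614]
tcp_rot: [-3.139, 0.01, -2.845]
wrist_force: [-0.4, -0.8, 0.7]
finger_gap: 0.0557
```

```bash
cat >> h.py <<'E'
def to(x,y,z,yaw=None):
    s=r.observe(); p=s['position']; a=s['tcp_rot'][2]; d=np.array([x,y,z])-p
    c,n=np.cos(a),np.sin(a)
    print('pos',p.round(4),'yaw',np.degrees(a).round(1),'q',s['qpos'].round(2),'F',s['wrist_force'].round(1),'gap',round(s['finger_gap'],4),'t',round(s['time_s'],2))
    print('units tool x,y,z',np.round(np.array([d[0]*c+d[1]*n,d[0]*n-d[1]*c,-d[2]])/.06,3), 'turn',None if yaw is None else round(-((yaw-np.degrees(a)+180)%360-180)/8,2))
E
python3 - <<'E'
from h import *
to(.4865,.0065,.077,195)
i=r.camera_info('wrist'); p,d=snap('wrist','w3.png'); np.save('i3.npy',i,allow_pickle=True);np.save('d3.npy',d)
for t in ('handle_grip','nut'):
    for x in r.trace('wrist',t)[:2]:
        u,v=x['at']; print(t,x['p'],u,v,w('wrist',u,v,d[int(v),int(u)],i))
E
```

```text
pos [0.4809 0.0168 0.1614] yaw -163.0 q [-0.13 -0.02  1.76  0.    1.39 -1.99] F [-0.4 -0.8  0.7] gap 0.0557 t 3.6
units tool x,y,z [-0.039 -0.191  1.406] turn 0.25
handle_grip 0.87 237.6 305.8 [0.55331415 0.01135295 0.07504001]
handle_grip 0.41 322.7 347.8 [0.54352937 0.06569583 0.11119027]
nut 0.89 318.0 349.7 [0.54481681 0.06299916 0.1123849 ]
```

View pics/w3.png

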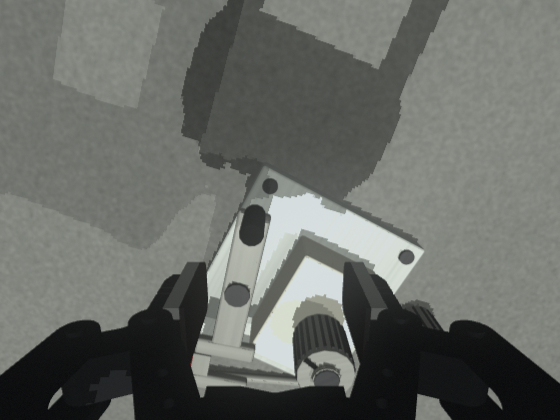

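```bash
python3 - <<'E'
from h import *
i=np.load('i3.npy',allow_pickle=True).item(); d=np.load('d3.npy')
for q in ((253,235),(253,232),(252,238),(255,213)): print(q,w('wrist',*q,d[q[1],q[0]],i).round(4))
print('pivot',onz('wrist',237,294,.074,i),w('wrist',237,294,d[294,237],i))
print('stud',onz('wrist',327,378,.12,i),w('wrist',327,378,d[378,327],i))
# handle pixels by height
uu,vv=np.meshgrid(np.arange(560),np.arange(420)); m=(uu>230)&(uu<280)&(vv>195)&(vv<255)
pts=np.array([w('wrist',u,v,d[v,u],i) for u,v in zip(uu[m],vv[m])]); k=pts[:,2]>.106
print(k.sum(),pts[k].min(0),pts[k].max(0),pts[k].mean(0)); k=pts[:,2]>.08; print(pts[k].min(0),pts[k].max(0))
im=cv2.imread('pics/w3.png'); cv2.imwrite('pics/w3z.png',cv2.resize(im[180:320,200:300],None,fx=4,fy=4,interpolation=cv2.INTER_CUBIC))
E
```

```text
(253, 235) [0.4862 0.0053 0.1101]
(253, 232) [0.4843 0.0048 0.1105]
(252, 238) [0.4882 0.0053 0.1097]
(255, 213) [0.4796 0.0035 0.0917]
pivot [0.54517327 0.00858992 0.074     ] [0.54512791 0.00858549 0.07407758]
stud [0.55673124 0.07186788 0.12      ] [0.55642457 0.07170708 0.12038608]
496 [ 0.41101699 -0.00453491  0.10600065] [0.49286455 0.01086903 0.30344345] [0.48353031 0.00368833 0.11478519]
[ 0.41101699 -0.00453491  0.08001097] [0.49286455 0.01096926 0.30344345]
```

View pics/w3z.png

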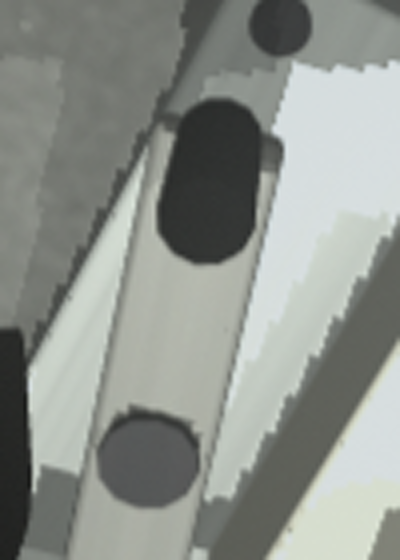

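Request:
arm_command(
  motion=[
    [-0.02, -0.2, 0.2, 0],
    [0, 0, 0.5, 0],
    [0, 0, 0.5, 0],
    [0, 0, 0.17, 0],
    [0, 0, 0, 0],
  ],
)

```text
time_s: 4.38
position: [0.4908, 0.0023, 0.081]
tcp_rot: [-3.135, 0.018, -2.85]
wrist_force: [0.2, 0.3, 0.1]
finger_gap: 0.0554
```

```bash
python3 - <<'E'
from h import *
to(.4855,.0053,.077,197)
snap('wrist','w4.png')
E
```

```text
pos [0.4908 0.0023 0.081 ] yaw -163.3 q [-0.15  0.07  1.85  0.    1.21 -2.02] F [0.2 0.3 0.1] gap 0.0554 t 4.38
units tool x,y,z [0.07  0.074 0.066] turn -0.04
```

View pics/w4.png

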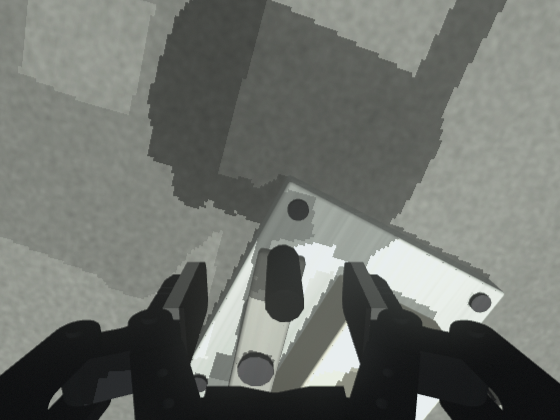

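Request:
arm_command(
  motion=[
    [0.07, 0.08, 0.06, 0],
    [0, 0, 0, 0],
  ],
)

```text
time_s: 4.68
position: [0.4861, 0.0057, 0.0791]
tcp_rot: [-3.134, 0.021, -2.85]
wrist_force: [-0.2, -0.2, 0.1]
finger_gap: 0.0558
```

Request:
arm_command(
  motion=[
    [0, 0, 0, 0],
    [0, 0, 0, 0],
    [0, 0, 0, 0],
    [0, 0, 0, 0],
  ],
  grip=-1,
  force=25,
)

```text
time_s: 5.18
position: [0.4865, 0.0058, 0.08]
tcp_rot: [-3.133, 0.022, -2.85]
wrist_force: [-0.2, -0.8, 0.4]
finger_gap: 0.0129
```

```bash
python3 - <<'E'
from h import *
to(.4855,.0053,.077,197)
snap('wrist','w5.png')
E
```

```text
pos [0.4865 0.0058 0.08  ] yaw -163.3 q [-0.15  0.06  1.86  0.    1.2  -2.01] F [-0.2 -0.8  0.4] gap 0.0129 t 5.17
units tool x,y,z [ 0.019 -0.003  0.051] turn -0.03
```

View pics/w5.png

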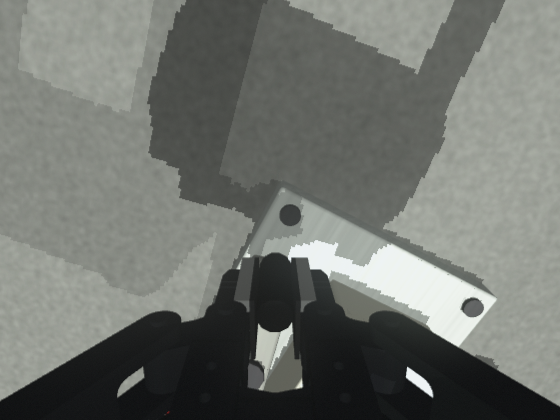

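Request:
arm_command(
  motion=[
    [0.023, -0.131, 0.01, -0.5],
    [0.015, -0.132, 0.01, -0.5],
    [0.007, -0.133, 0.01, -0.5],
    [-0.001, -0.133, 0.01, -0.5],
  ],
)

```text
time_s: 5.72
position: [0.4964, -0.0237, 0.0796]
tcp_rot: [-3.128, 0.02, -2.561]
wrist_force: [-1.0, 4.0, 6.8]
finger_gap: 0.0129
```

```bash
cat >> h.py <<'E'
P0=np.array([.5453,.0087])
def arc():
    s=r.observe(); v=s['position'][:2]-P0
    print('theta',np.degrees(np.arctan2(v[1],v[0]))%360,'rad',np.hypot(*v),'yaw',np.degrees(s['tcp_rot'][2])%360,s['tcp_rot'],'z',s['position'][2],'F',s['wrist_force'].round(1),s['wrist_torque'].round(2))
E
python3 - <<'E'
from h import *
arc()
E
```

```text
theta 213.5006939113093 rad 0.058621340785478454 yaw 213.28375983749638 [-3.12843502  0.02010249 -2.56068146] z 0.07961080120077847 F [-1.   4.   6.8] [0.76 0.29 0.2 ]
```

Request:
arm_command(
  motion=[
    [-0.009, -0.133, 0, -0.5],
    [-0.018, -0.132, 0, -0.5],
    [-0.026, -0.13, 0, -0.5],
    [-0.034, -0.128, 0, -0.5],
    [-0.04, -0.12, 0, -0.5],
  ],
)

```text
time_s: 6.35
position: [0.5268, -0.0461, 0.0797]
tcp_rot: [-3.127, 0.016, -2.199]
wrist_force: [-3.5, 1.4, 2.2]
finger_gap: 0.0131
```

```bash
python3 - <<'E'
from h import *
arc()
E
```

```text
theta 251.3963450043259 rad 0.05783454437093103 yaw 233.98748400010382 [-3.12728971  0.01560884 -2.1993333 ] z 0.07972504339128615 F [-3.5  1.4  2.2] [0.47 0.75 0.2 ]
```

Request:
arm_command(
  motion=[
    [-0.04, -0.1, 0, 0],
    [-0.03, -0.06, 0, 0],
    [-0.03, -0.06, 0, 0],
  ],
)

```text
time_s: 6.72
position: [0.5368, -0.0478, 0.079]
tcp_rot: [-3.139, 0.01, -2.202]
wrist_force: [-41.8, 24.3, 16.0]
finger_gap: 0.0132
```

```bash
python3 - <<'E'
from h import *
arc()
E
```

```text
theta 261.3975209510319 rad 0.05713616399204019 yaw 233.80986782451055 [-3.13912839  0.01036576 -2.20243329] z 0.07903019998119457 F [-41.8  24.3  16. ] [ 3.86  6.56 -0.08]
```

Request:
arm_command(
  motion=[
    [0, 0, 0, 0],
    [0, 0, 0, 0],
  ],
)

```text
time_s: 6.98
position: [0.536, -0.0472, 0.0792]
tcp_rot: [-3.141, 0.01, -2.205]
wrist_force: [0.7, 0.3, 0.7]
finger_gap: 0.0125
```

Request:
arm_command(
  motion=[
    [0, 0, 0, 0],
    [0, 0, 0, 0],
    [0, 0, 0, 0],
  ],
  grip=0.3,
)

```text
time_s: 7.35
position: [0.5366, -0.0477, 0.0792]
tcp_rot: [-3.14, 0.01, -2.207]
wrist_force: [-0.3, -0.6, 0.2]
finger_gap: 0.0558
```

```bash
python3 - <<'E'
from h import *
arc()
E
```

```text
theta 261.20317591936623 rad 0.057026754574324816 yaw 233.55848424444252 [-3.13965333  0.00978215 -2.20682076] z 0.07918463466606618 F [-0.3 -0.6  0.2] [ 0.01  0.08 -0.01]
```

Request:
arm_command(
  motion=[
    [0, 0, -0.9, 0],
    [-0.2, 0.1, -0.9, 0],
    [-0.8, 0.4, -0.2, 0],
    [-0.6, 0.3, 0, 0],
    [-0.2, 0.1, 0, 0],
    [0, 0, 0, 0],
  ],
  grip=0.5,
)

```text
time_s: 8.1
position: [0.5572, 0.0727, 0.2039]
tcp_rot: [-3.139, 0.01, -2.209]
wrist_force: [-0.8, -0.8, -1.0]
finger_gap: 0.0642
```

```bash
python3 - <<'E'
from h import *
to(.557,.0718,.078)
i=r.camera_info('wrist'); p,d=snap('wrist','w6.png'); np.save('i6.npy',i,allow_pickle=True);np.save('d6.npy',d)
snap('top','t6.png'); a=cv2.imread('pics/t6.png'); cv2.imwrite('pics/t6z.png',cv2.resize(a[130:280,190:350],None,fx=4,fy=4))
E
```

```text
pos [0.5572 0.0727 0.2039] yaw -126.6 q [-0.01  0.13  1.52  0.01  1.49 -2.52] F [-0.8 -0.8 -1. ] gap 0.0642 t 8.1
units tool x,y,z [ 0.014 -0.006  2.099] turn None
```

View pics/w6.png

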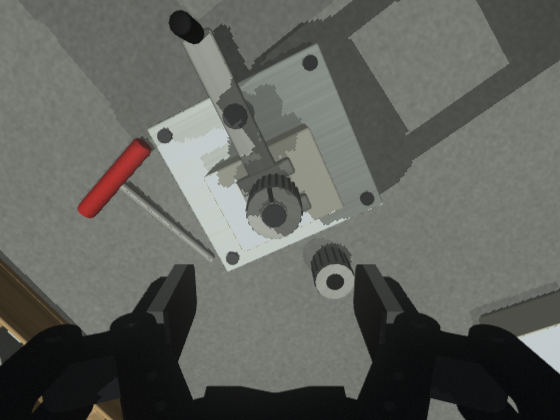

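```bash
python3 - <<'E'
from h import *
i=np.load('i6.npy',allow_pickle=True).item(); d=np.load('d6.npy')
S=w('wrist',274,215,d[215,274],i);P=w('wrist',235,116,d[116,235],i);H=onz('wrist',182,21,.11,i)
G=onz('wrist',270,188,S[2]-.004,i); T=w('wrist',262,225,d[225,262],i)
ang=lambda a,b: np.degrees(np.arctan2((a-b)[1],(a-b)[0]))%360
print(S,P,H,'nut top',T,w('wrist',285,195,d[195,285],i)); print('P->S',ang(S,P),np.hypot(*(S-P)[:2]),'H->P',ang(P,H),np.hypot(*(H-P)[:2]),'groove',ang(G,S))
im=cv2.imread('pics/w6.png'); cv2.imwrite('pics/w6z.png',cv2.resize(im[0:250,150:350],None,fx=4,fy=2.4,interpolation=cv2.INTER_CUBIC)); cv2.imwrite('pics/w6y.png',cv2.resize(im[130:250,200:360],None,fx=5,fy=5,interpolation=cv2.INTER_CUBIC))
E
```

```text
[0.5584525  0.07194457 0.12037488] [0.54581425 0.00871043 0.07466374] [ 0.53316016 -0.05002899  0.11      ] nut top [0.56974011 0.07399669 0.11568663] [0.54614075 0.06717628 0.11322481]
P->S 78.69753908150015 0.0644847430596362 H->P 77.84270508736239 0.06008698097591829 groove 242.0406769627023
```

View pics/w6y.png

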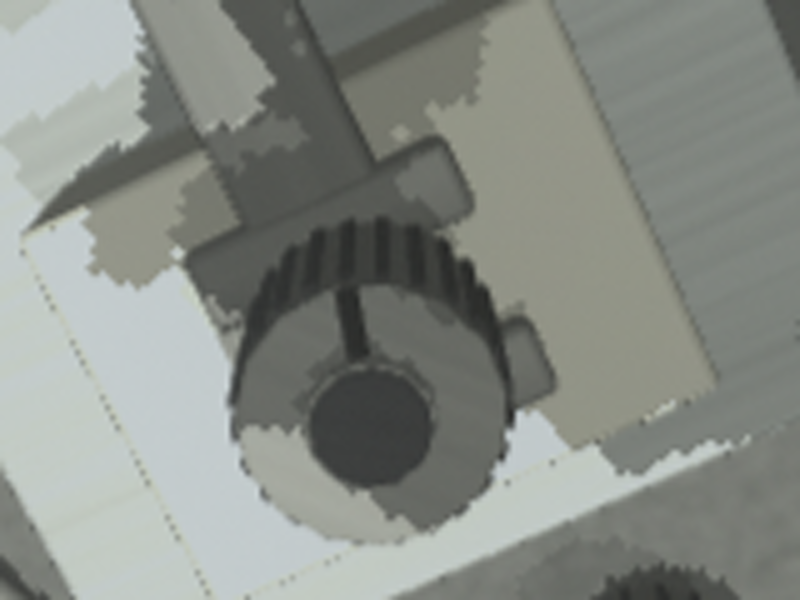

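View pics/t6z.png

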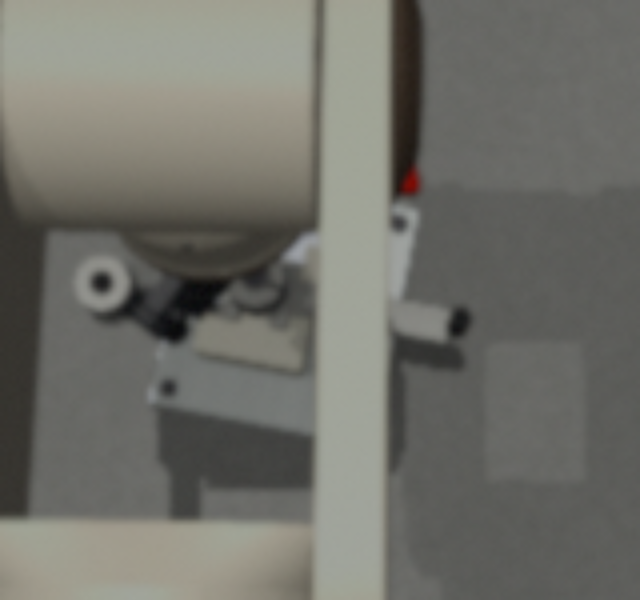

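View pics/w6z.png

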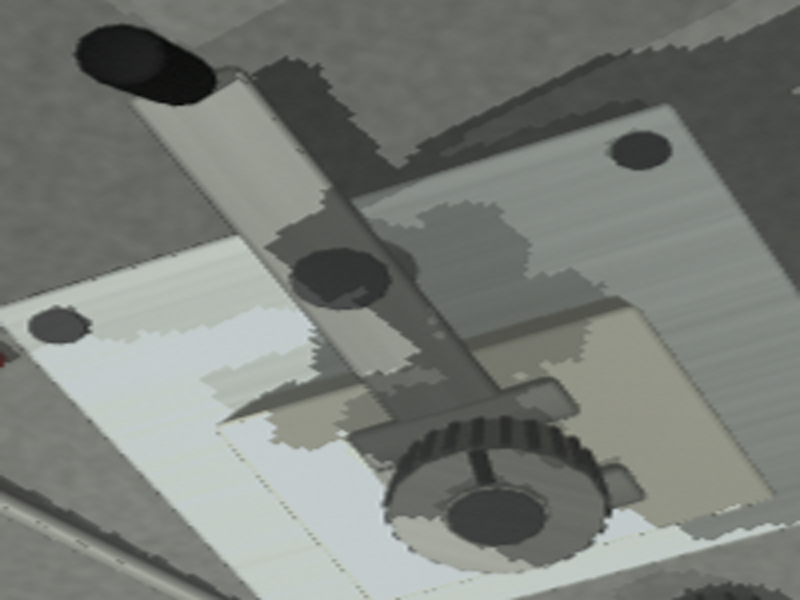

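Request:
arm_command(
  motion=[
    [0, 0, 0.8, 0],
    [0, 0, 0.6, 0],
    [0, 0, 0, 0],
  ],
)

```text
time_s: 8.57
position: [0.5577, 0.0686, 0.1181]
tcp_rot: [-3.139, 0.01, -2.215]
wrist_force: [0.3, -0.0, 0.3]
finger_gap: 0.064
```

```bash
python3 - <<'E'
from h import *
to(.558,.0718,.080); snap('wrist','w7.png')
E
```

```text
pos [0.5577 0.0686 0.1181] yaw -126.9 q [-0.02  0.18  1.63  0.01  1.32 -2.52] F [ 0.3 -0.   0.3] gap 0.064 t 8.57
units tool x,y,z [-0.046  0.029  0.636] turn None
```

View pics/w7.png

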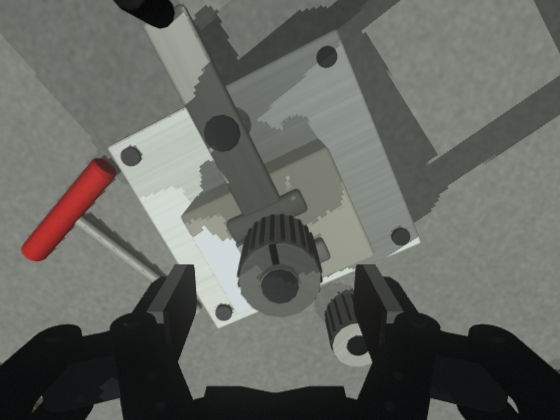

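Request:
arm_command(
  motion=[
    [-0.05, 0.03, 0.3, 0],
    [-0.01, 0, 0.32, 0],
    [0, 0, 0, 0],
  ],
)

```text
time_s: 9.0
position: [0.5614, 0.0721, 0.0844]
tcp_rot: [-3.133, 0.014, -2.216]
wrist_force: [-0.2, -0.0, 0.2]
finger_gap: 0.0638
```

```bash
python3 - <<'E'
from h import *
to(.558,.0718,.080); snap('wrist','w8.png')
E
```

```text
pos [0.5614 0.0721 0.0844] yaw -126.9 q [-0.01  0.21  1.67  0.01  1.24 -2.51] F [-0.2 -0.   0.2] gap 0.0638 t 9.0
units tool x,y,z [0.038 0.042 0.074] turn None
```

View pics/w8.png

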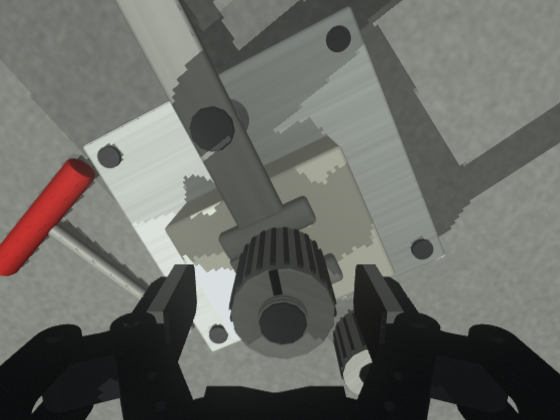

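Request:
arm_command(
  motion=[
    [0.035, 0.042, 0.07, 0],
    [0, 0, 0, 0],
  ],
)

```text
time_s: 9.3
position: [0.5591, 0.072, 0.0824]
tcp_rot: [-3.13, 0.016, -2.216]
wrist_force: [0.7, -0.1, -0.6]
finger_gap: 0.0643
```

```bash
python3 - <<'E'
from h import *
to(.558,.0718,.080)
E
```

```text
pos [0.5591 0.072  0.0824] yaw -126.9 q [-0.01  0.21  1.68  0.01  1.23 -2.51] F [ 0.7 -0.1 -0.6] gap 0.0643 t 9.3
units tool x,y,z [0.013 0.012 0.04 ] turn None
```

Close on the nut.

Request:
arm_command(
  motion=[
    [0.012, 0.01, 0.04, 0],
    [0, 0, 0, 0],
    [0, 0, 0, 0],
    [0, 0, 0, 0],
  ],
  grip=-1,
  force=50,
)

```text
time_s: 9.8
position: [0.5578, 0.072, 0.0805]
tcp_rot: [-3.13, 0.016, -2.215]
wrist_force: [-0.9, -0.1, -0.8]
finger_gap: 0.0348
```

```bash
python3 - <<'E'
from h import *
to(.558,.0718,.080); snap('wrist','w9.png'); print(r.observe()['wrist_torque'])
E
```

```text
pos [0.5578 0.072  0.0805] yaw -126.9 q [-0.01  0.21  1.68  0.01  1.23 -2.51] F [-0.9 -0.1 -0.8] gap 0.0348 t 9.8
units tool x,y,z [ 0.002 -0.004  0.009] turn None
[0.04484569 0.14868671 0.02656346]
```

View pics/w9.png

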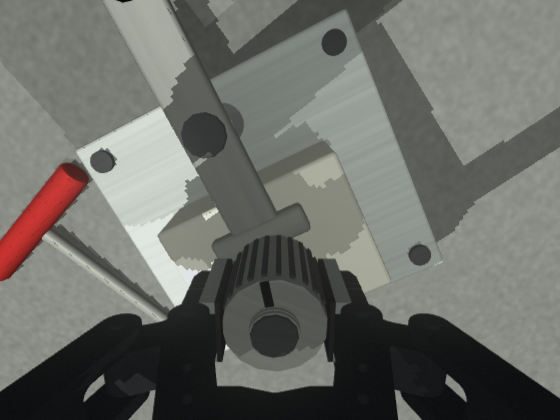

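Request:
arm_command(
  motion=[
    [0, 0, 0.004, 1],
    [0, 0, 0.004, 1],
    [0, 0, 0.004, 1],
    [0, 0, 0.004, 1],
    [0, 0, 0.004, 1],
  ],
)

```text
time_s: 10.48
position: [0.5576, 0.0722, 0.0793]
tcp_rot: [3.139, 0.019, -2.934]
wrist_force: [-2.1, 1.9, 1.4]
finger_gap: 0.0346
```

```bash
python3 - <<'E'
from h import *
to(.5578,.072,.080); print(r.observe()['wrist_torque'],r.observe()['tcp_rot']); snap('wrist','w10.png')
E
```

```text
pos [0.5576 0.0722 0.0793] yaw -168.1 q [-0.01  0.21  1.68  0.01  1.23 -1.79] F [-2.1  1.9  1.4] gap 0.0346 t 10.47
units tool x,y,z [-0.003 -0.004 -0.011] turn None
[-0.06727523  0.36624028  0.02401566] [ 3.13896167  0.01869713 -2.9344043 ]
```

View pics/w10.png

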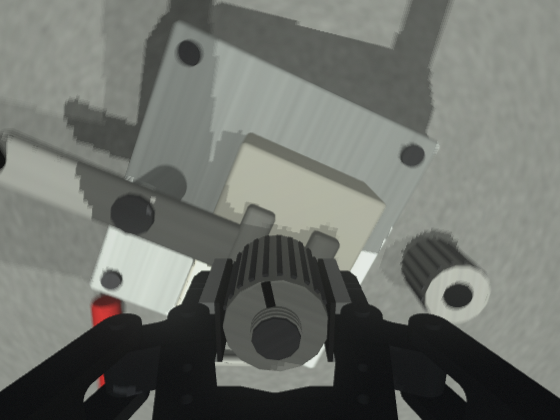

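Request:
arm_command(
  motion=[
    [0, 0, 0.004, 1],
    [0, 0, 0.004, 1],
    [0, 0, 0.004, 1],
    [0, 0, 0.004, 1],
    [0, 0, 0.004, 1],
    [0, 0, 0.004, 1],
    [0, 0, 0.004, 1],
    [0, 0, 0.004, 1],
  ],
)

```text
time_s: 11.52
position: [0.5574, 0.0729, 0.0775]
tcp_rot: [3.124, 0.005, 2.21]
wrist_force: [-0.0, 2.3, 0.6]
finger_gap: 0.0346
```

```bash
python3 - <<'E'
from h import *
to(.5578,.072,.080); print(r.observe()['wrist_torque'],r.observe()['tcp_rot'])
E
```

```text
pos [0.5574 0.0729 0.0775] yaw 126.6 q [-0.01  0.21  1.69  0.01  1.23 -0.65] F [-0.   2.3  0.6] gap 0.0346 t 11.53
units tool x,y,z [-0.015 -0.004 -0.041] turn None
[-0.12894455  0.46932188  0.03472793] [3.12385861 0.00484796 2.21007759]
```

Request:
arm_command(
  motion=[
    [0, 0, 0.004, 1],
    [0, 0, 0.004, 1],
    [0, 0, 0.004, 1],
    [0, 0, 0.004, 1],
    [0, 0, 0.004, 0.8],
  ],
)

```text
time_s: 12.15
position: [0.5577, 0.0732, 0.0764]
tcp_rot: [3.125, -0.008, 1.531]
wrist_force: [0.4, 1.0, 1.5]
finger_gap: 0.0351
```

```bash
python3 - <<'E'
from h import *
to(.5578,.072,.080); print(r.observe()['wrist_torque'],r.observe()['tcp_rot'],r.observe()['effort'])
E
```

```text
pos [0.5577 0.0732 0.0764] yaw 87.7 q [-0.01  0.21  1.69  0.01  1.22  0.03] F [0.4 1.  1.5] gap 0.0351 t 12.15
units tool x,y,z [-0.02   0.002 -0.059] turn None
[-0.11938101  0.54124574  0.04457164] [ 3.12451562 -0.00751415  1.53058904] [-7.10147638e-01 -7.16582394e+01 -5.14959776e+01  1.39507209e-02
 -5.72992153e-01 -2.52423652e+00]
```

Request:
arm_command(
  motion=[
    [0, 0, 0.002, 0.5],
    [0, 0, 0.002, 0.5],
    [0, 0, 0.002, 0.5],
  ],
)

```text
time_s: 12.52
position: [0.5579, 0.0733, 0.0762]
tcp_rot: [3.126, -0.011, 1.321]
wrist_force: [-0.0, 0.5, 0.4]
finger_gap: 0.0347
```

```bash
python3 - <<'E'
from h import *
to(.5578,.072,.080); print(r.observe()['wrist_torque'],r.observe()['effort'][5])
E
```

```text
pos [0.5579 0.0733 0.0762] yaw 75.7 q [-0.01  0.22  1.69  0.01  1.22  0.24] F [-0.   0.5  0.4] gap 0.0347 t 12.53
units tool x,y,z [-0.021  0.003 -0.064] turn None
[-0.05938635  0.54550277  0.1000202 ] -1.7665652185678482
```

Request:
arm_command(
  motion=[
    [0, 0, 0.002, 0.4],
  ],
)

```text
time_s: 12.65
position: [0.558, 0.0733, 0.0761]
tcp_rot: [3.127, -0.012, 1.266]
wrist_force: [-0.0, 0.5, 1.4]
finger_gap: 0.0351
```

```bash
python3 - <<'E'
from h import *
to(.5578,.072,.080); print(r.observe()['wrist_torque'],r.observe()['effort'][5])
E
```

```text
pos [0.558  0.0733 0.0761] yaw 72.5 q [-0.01  0.22  1.69  0.01  1.22  0.29] F [-0.   0.5  1.4] gap 0.0351 t 12.65
units tool x,y,z [-0.021  0.004 -0.066] turn None
[-0.08408189  0.5865553   0.10500099] -1.199164129793644
```

Request:
arm_command(
  motion=[
    [0, 0, 0.002, 0.4],
  ],
)

```text
time_s: 12.78
position: [0.558, 0.0733, 0.0759]
tcp_rot: [3.128, -0.012, 1.211]
wrist_force: [0.2, 1.6, 1.3]
finger_gap: 0.0343
```

```bash
python3 - <<'E'
from h import *
to(.5578,.072,.080); print(r.observe()['wrist_torque'],r.observe()['effort'][5])
E
```

```text
pos [0.558  0.0733 0.0759] yaw 69.4 q [-0.01  0.22  1.69  0.01  1.22  0.35] F [0.2 1.6 1.3] gap 0.0343 t 12.78
units tool x,y,z [-0.021  0.004 -0.068] turn None
[-0.07370325  0.54225805  0.06000719] -1.392587497830391
```

Request:
arm_command(
  motion=[
    [0, 0, 0.002, 0.4],
  ],
)

```text
time_s: 12.9
position: [0.5581, 0.0733, 0.0759]
tcp_rot: [3.128, -0.013, 1.156]
wrist_force: [0.3, 0.6, 1.8]
finger_gap: 0.0346
```

```bash
python3 - <<'E'
from h import *
to(.5578,.072,.080); print(r.observe()['wrist_torque'],r.observe()['effort'][5])
E
```

```text
pos [0.5581 0.0733 0.0759] yaw 66.2 q [-0.01  0.22  1.69  0.01  1.22  0.4 ] F [0.3 0.6 1.8] gap 0.0346 t 12.9
units tool x,y,z [-0.022  0.005 -0.069] turn None
[-0.0358679  0.5365011  0.4956564] -0.9587757289409637
```

Request:
arm_command(
  motion=[
    [0, 0, 0.002, 0.4],
  ],
)

```text
time_s: 13.02
position: [0.5583, 0.0733, 0.0758]
tcp_rot: [3.129, -0.014, 1.102]
wrist_force: [0.2, -0.6, 1.8]
finger_gap: 0.035
```

```bash
python3 - <<'E'
from h import *
to(.5578,.072,.080); print(r.observe()['wrist_torque'],r.observe()['effort'][5])
snap('wrist','w11.png')
E
```

```text
pos [0.5583 0.0733 0.0758] yaw 63.1 q [-0.01  0.22  1.69  0.01  1.22  0.46] F [ 0.2 -0.6  1.8] gap 0.035 t 13.03
units tool x,y,z [-0.022  0.003 -0.07 ] turn None
[-0.17900658  0.41944695  1.14655005] -0.361991822719574
```

View pics/w11.png

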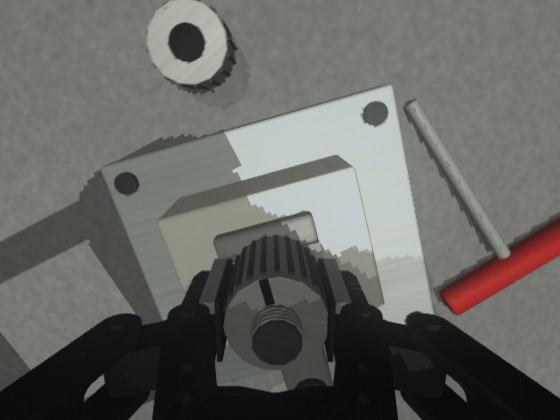

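Request:
arm_command(
  motion=[
    [0, 0, 0, -0.4],
  ],
)

```text
time_s: 13.2
position: [0.5582, 0.0733, 0.0759]
tcp_rot: [3.128, -0.013, 1.159]
wrist_force: [-1.1, 2.4, -0.1]
finger_gap: 0.0348
```

```bash
python3 - <<'E'
from h import *
to(.5578,.072,.080); print(r.observe()['wrist_torque'],r.observe()['effort'][5])
E
```

```text
pos [0.5582 0.0733 0.0759] yaw 66.4 q [-0.01  0.22  1.69  0.01  1.22  0.4 ] F [-1.1  2.4 -0.1] gap 0.0348 t 13.2
units tool x,y,z [-0.022  0.002 -0.069] turn None
[-0.00093772  0.63979835  0.00505091] 2.51722052693367
```

Request:
arm_command(
  motion=[
    [0, 0, 0, -0.4],
  ],
)

```text
time_s: 13.32
position: [0.5582, 0.0733, 0.0759]
tcp_rot: [3.127, -0.012, 1.219]
wrist_force: [-1.9, 0.5, 2.5]
finger_gap: 0.0348
```

```bash
python3 - <<'E'
from h import *
to(.5578,.072,.080); print(r.observe()['wrist_torque'],r.observe()['effort'][5])
E
```

```text
pos [0.5582 0.0733 0.0759] yaw 69.9 q [-0.01  0.22  1.69  0.01  1.22  0.34] F [-1.9  0.5  2.5] gap 0.0348 t 13.32
units tool x,y,z [-0.022  0.002 -0.068] turn None
[-0.0566589   0.68454182 -0.10495005] 1.610347330570221
```

Request:
arm_command(
  motion=[
    [0, 0, -0.004, -1],
    [0, 0, -0.004, -1],
    [0, 0, -0.004, -1],
    [0, 0, -0.004, -1],
    [0, 0, -0.004, -1],
    [0, 0, -0.004, -1],
    [0, 0, -0.004, -1],
    [0, 0, -0.004, -1],
  ],
)

```text
time_s: 14.32
position: [0.5575, 0.0729, 0.0779]
tcp_rot: [3.127, 0.007, 2.396]
wrist_force: [-0.6, 0.1, 0.2]
finger_gap: 0.0349
```

```bash
python3 - <<'E'
from h import *
to(.5578,.072,.080,158.3); print(r.observe()['wrist_torque'],r.observe()['effort'][5])
E
```

```text
pos [0.5575 0.0729 0.0779] yaw 137.3 q [-0.01  0.21  1.68  0.01  1.23 -0.84] F [-0.6  0.1  0.2] gap 0.0349 t 14.32
units tool x,y,z [-0.014 -0.008 -0.036] turn -2.63
[-0.30568951  0.39241521 -0.09609287] 3.822638690471649
```

Request:
arm_command(
  motion=[
    [0, 0, -0.004, -1],
    [0, 0, -0.004, -1],
    [0, 0, 0, -0.35],
    [0, 0, 0, 0],
    [0, 0, 0, 0],
  ],
)

```text
time_s: 14.95
position: [0.5574, 0.0727, 0.0784]
tcp_rot: [3.131, 0.012, 2.748]
wrist_force: [-0.7, 0.3, 1.0]
finger_gap: 0.0348
```

```bash
python3 - <<'E'
from h import *
to(.5578,.072,.080,157); print(r.observe()['wrist_torque'],r.observe()['effort'][5])
i=r.camera_info('wrist'); p,d=snap('wrist','w12.png'); np.save('i12.npy',i,allow_pickle=True);np.save('d12.npy',d)
im=cv2.imread('pics/w12.png'); cv2.imwrite('pics/w12y.png',cv2.resize(im[220:380,190:350],None,fx=3.7,fy=3.7,interpolation=cv2.INTER_CUBIC)); snap('scene','s12.png')
a=cv2.imread('pics/s12.png');cv2.imwrite('pics/s12z.png',cv2.resize(a[150:300,190:390],None,fx=4,fy=4,interpolation=cv2.INTER_CUBIC))
E
```

```text
pos [0.5574 0.0727 0.0784] yaw 157.4 q [-0.01  0.21  1.68  0.01  1.23 -1.19] F [-0.7  0.3  1. ] gap 0.0348 t 14.95
units tool x,y,z [-0.01  -0.008 -0.027] turn 0.05
[-0.12428601  0.29630868  0.03600134] -0.1065658824518323
```

View pics/w12.png

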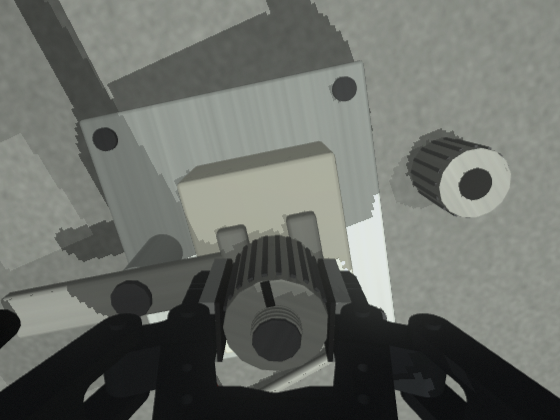

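View pics/w12y.png

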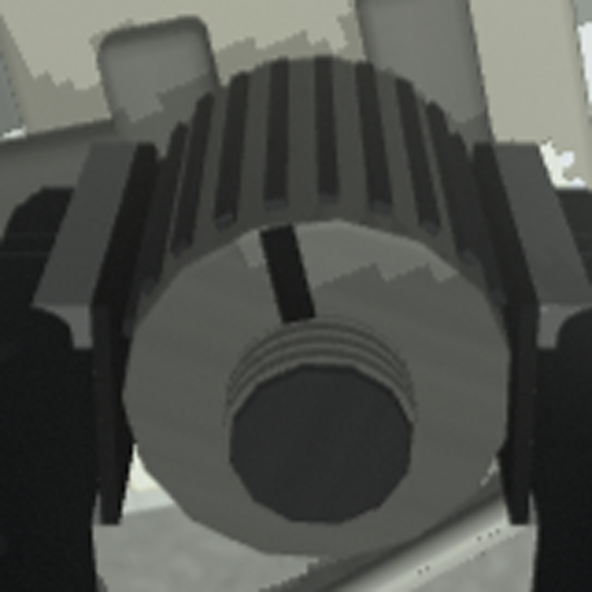

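View pics/s12z.png

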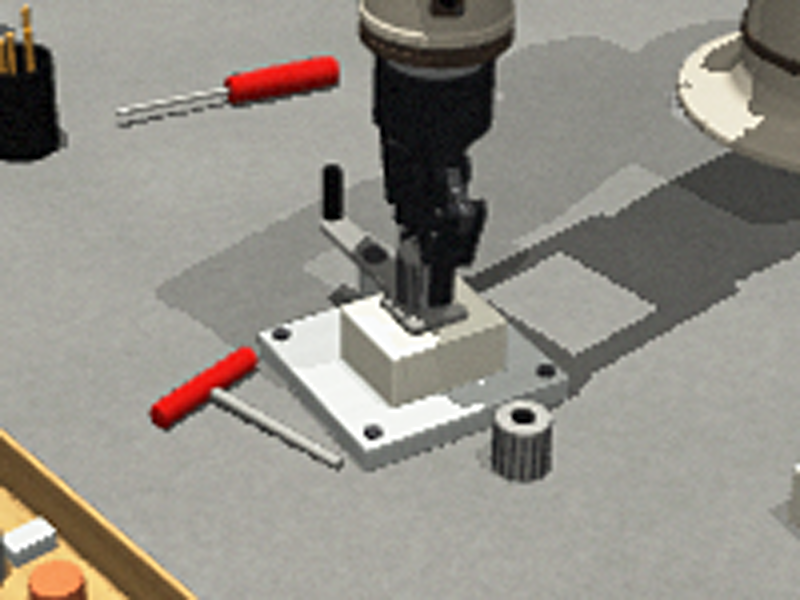

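```bash
python3 - <<'E'
from h import *
i=np.load('i12.npy',allow_pickle=True).item()
f=lambda x,y:(190+x/3.7,220+y/3.7)
z=.070+.040+.0025
a=onz('wrist',*f(298,316),z,i);b=onz('wrist',*f(279,232),z,i); S=onz('wrist',*f(320,443),.12,i)
c=np.array([.5578,.0722,0])
g=lambda p,q:np.degrees(np.arctan2((p-q)[1],(p-q)[0]))%360
print(a,b,S,g(b,a),g(b,S),g(b,c), 'want 168.7')
E
```

```text
[0.55062077 0.0739351  0.1125    ] [0.5423466  0.07562578 0.1125    ] [0.55839249 0.07269769 0.12      ] 168.45160264186742 169.65834811231744 167.50056819328486 want 168.7
```

```bash
python3 - <<'E'
from h import *
print(r.close_job()); to(.5578,.072,.08)
E
```

```text
the job is handed in; nothing more can be done
None
the job is handed in; nothing more can be done
```

The job is done and handed in at about 15 s of the 64 s allowed. The washer is fully home, and the nut was bottomed out and then backed off a quarter turn. The gripper was still holding the nut when I handed in.

- **Washer:** I swung it by its handle until it hit its stop, with about 48 N at the wrist. The wrist camera afterwards showed it in line with the stud to within about 1°.
- **Screwing down:** I turned the nut about 165° clockwise until the torque rose from about 0.06 to 1.15 N m. That matched where the groove said the stop should be.
- **Backing off:** I turned it back about 90°. The gripper seems to have slipped about 2° on the nut at the stop, and I allowed for that in the back-off. In the last picture the groove points to 167.5–169.7°, depending on how I measure it. A quarter turn off the stop should be 168.7°.
- **Last readings:** The jaw opening was 34.8 mm on the 36 mm nut, set to 50 N, and the wrist force was about 1 N.
- **Surroundings:** The T-key and the spare nut look unmoved in the last pictures. I did not re-measure the other loose items; the arm did not go near them.

No check failed. The one small disagreement was camera positions differing by 1–2 mm between views, within the stated calibration.

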